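# Put the loose bush away with its like

### The job

A steel-and-rubber bush has been left out on the bench between the two shallow plywood parts trays. Put it away in the tray that already holds a bush of the same kind and size, standing upright on the tray's floor next to that one. Do not knock over or push along the bush that is already there.

Things in the scene. Friction and masses are not known exactly. Their poses are not given: they have to be found in the camera images.
- tray_a: Shallow plywood parts tray, fixed: 132 (its x) by 88 mm (its y), inside 124 by 80 mm. Origin: centre of its underside on the bench; z up, x roughly away from the robot (within 15 degrees). Floor 4 mm and wall tops 18 mm above the bench, walls 4 mm. One part stands near x = +34 mm: tray_bush, or an upright bolt (24 wide, 41 tall). Near half free. The tray on the left.
- tray_b: Shallow plywood parts tray, fixed: 132 (its x) by 88 mm (its y), inside 124 by 80 mm. Origin: centre of its underside on the bench; z up, x roughly away from the robot (within 15 degrees). Floor 4 mm and wall tops 18 mm above the bench, walls 4 mm. One part stands near x = +34 mm: the other of the two. Near half free. The tray on the right.
- loose_bush: The bush to put away: upright steel-and-rubber cylinder, dull grey, 45 mm wide, 50 mm tall plus a 3 mm inner sleeve, under 0.5 kg, on the bench between the trays. Origin: centre of underside, z up its axis. Grip it round the outside. Not wanted: a smaller bush (32 mm wide, 42 tall) and a ball joint (47 mm wide, 99 tall); the three stand in a row along y, in any order, 90 mm or more apart.
- tray_bush: A second, loose bush of the same kind and size as loose_bush (45 mm wide, 53 mm tall), standing upright in one of the two trays; which one changes. Origin: centre of its underside; z up along its axis.
Not all that is in view belongs to the job. Leave any purple or turquoise look-alike of the loose_bush alone.

How it is judged:
At the end, for the whole second after the job is handed in: The loose bush stands upright (within 10 degrees), at rest, on the floor of the tray that holds tray_bush, anywhere it fits between the walls; tray_bush still stands there upright (within 10 degrees), within 25 mm of where it was (((x of loose_bush in the frame of tray_a between -0.044 and 0.044 m and y of loose_bush in the frame of tray_a between -0.028 and 0.028 m and x of tray_bush in the frame of tray_a between -0.06 and 0.06 m and y of tray_bush in the frame of tray_a between -0.038 and 0.038 m) or (x of loose_bush in the frame of tray_b between -0.044 and 0.044 m and y of loose_bush in the frame of tray_b between -0.028 and 0.028 m and x of tray_bush in the frame of tray_b between -0.06 and 0.06 m and y of tray_bush in the frame of tray_b between -0.038 and 0.038 m)) and height (world z) of loose_bush between 0.002 and 0.009 m and angle between each of loose_bush, tray_bush's own z axis and vertical below 0.17 rad and distance of tray_bush from where it was at the start of the episode below 0.025 m and linear speed of each of loose_bush, tray_bush below 0.02 m/s); the robot touches nothing.
It fails at once if the bush already in the tray is knocked over or lifted out (angle between tray_bush's own z axis and vertical above 0.5 rad or height (world z) of tray_bush above 0.03 m).
It also fails if it takes over 38 s, if anything falls off the work surface, if the arm or the gripper's body presses on something with over 40 N, if the wrist force passes 120 N, or if a joint passes its speed limit or range.

### The arm

A 6-joint arm with a two-finger parallel gripper is mounted at the origin on a cart in front of the work surface, level with it; the furniture and walls round the work are solid. World frame = base frame: x ahead of the robot, y to its left, z up, the work surface at z = 0. Lengths are in m, angles in rad, forces in N, time in s.
With the tool pointing down it reaches from about 0.35 to 0.975 m from the base axis. Payload 4.9 kg.
Tool frame: the origin (TCP) lies midway between the tips of the shut fingers; the grasp point (between the pads) lies 19 mm behind it; z points along the fingers, y is the line along which they close (so a half turn about z gives the same grasp; the last joint's range is limited). The gripper opens to 85 mm and grips with 20 to 120 N. Pads are 22 mm wide; open, the fingers measure 114 mm over their backs; the gripper's body (76 mm by 85 mm) begins 54 mm behind the grasp point. The pads swing forward as they close: fully open they stand 13 mm farther back than shut.
Start: joints at [-1.301, 0.053, 1.613, -0, 1.476, -0.119], TCP at [0.237, -0.578, 0.231] pointing down, gripper open.
Joint ranges: [-3.01, 3.01], [-1.01, 2.22], [0.06, 2.58], [-1.02, 4.17], [0.09, 2.62], [-3.14, 3.14]. Speed limits (rad/s): [2.57, 2.57, 3.14, 3.14, 3.14, 3.14].

### API

Orientations are given as a unit quaternion [w, x, y, z].
In Python, from plant import * gives the robot as it stands.
- The arm moves only by the tool jog_arm, never from a script. Its argument "targets" is a list of rows, each a list of 3 entries, a list of its own where there are three numbers: the shift along the tool's x, y, z in units of 25 mm (1.0 is 25 mm), then the turn, a rotation vector about the tool's x, y, z in units of 8 degrees (1.0 is 8 degrees), then the opening in per cent of the stroke, from 0 (shut) to 100 (fully open). A call has 1 to 8 rows; each row is the pose to reach, as a shift and turn from the pose commanded when the call began, along the tool's axes at that moment; what a row does not reach only later rows make up. A row lasts 1/8 s, in which the tool goes at most 62.5 mm and 10.7 degrees, less where a joint would pass 70% of its speed; a pose out of reach is approached as far as the arm can. A call with a gripper value outside its range is refused whole. The fingers move at their own pace and stop on an object; the grip force is fixed at half the most. Time passes only in rows, so rows that repeat a pose let the fingers close. It gives the time, the measured TCP pose, the force, the opening and the grip force at its end, in the units of the state.
- state(): the state, without advancing time (a new reading comes with each control period).
- grab_frame(name): name is "scene" or "top" or "wrist"; returns (picture, depth): 420x560x3 uint8, red, green, blue; 420x560 float32, m along the optical axis (not along the pixel's ray), 0 where there is no reading.
- camera_params(name): a dict with "fovy" (degrees; the focal length in pixels is half the picture's height over the tangent of half this angle, whatever the lens; pixels are square), "cx", "cy" (the principal point, pixels), "rvec" (rotation vector, rad) and "tvec" (3), from world to camera coordinates, as OpenCV has them; the wrist camera has in their place "hand_eye" (4x4, takes a point from camera to tool coordinates, whose origin is the TCP and whose axes are the flange's). Camera axes: x right, y down, z forward; pixel columns grow to the right and rows downward; lengths in m; the calibration is good to about 2 mm. A picture is of the moment at which its call begins: read the wrist's pose just before it. camera_params takes no time and is no camera call.
- job_done(): hands the job in; it is judged then, once.
The state is a dict: "time": time; "joint_pos": joint angles; "joint_vel": joint speeds; "joint_efforts": joint torques, N m; "tool_pos": TCP position; "tool_rot": TCP orientation; "contact_force": force on the tool from outside, world axes, zero at the start; "ft_torque": the same for the moment, N m; "gripper_width": opening from 0.0 (shut) to 1.0 (fully open); "grasp_force": force on a finger pad.
Only numpy, scipy, OpenCV 4.12 (cv2) and the standard library are available. Lean on these libraries where they do the work, as an engineer would, in place of code of your own. Each camera call takes 0.05 s, during which the arm holds its last target. There are 200 camera calls.

## Working session

There is one attempt and no reset: what is moved stays moved. The work goes in short steps, Python scripts to look and compute and a tool call to move; the robot and the scene stay as the last step left them, time stands still between calls to the robot, and variables do not carry over. Pictures are saved under pics/ and viewed, at most 10 in all, crops included, and the job is handed in when it is done.

Besides the shell and the picture viewer there is one more tool, called after "Emit:" as name(argument=value, ...) on one line, values as JSON. jog_arm: Moves the arm, as the interface text tells. Its arguments: {"type":"object","properties":{"targets":{"type":"array"}},"required":["targets"]}

```bash
mkdir -p pics
cat > h.py <<'E'
from plant import *
import numpy as np, cv2
from scipy.spatial.transform import Rotation as R
def K(p,h=420):
    f=h/2/np.tan(np.radians(p['fovy'])/2); return f,p['cx'],p['cy']
def world(name,depth,st=None):
    p=camera_params(name); f,cx,cy=K(p)
    v,u=np.mgrid[0:depth.shape[0],0:depth.shape[1]]
    P=np.dstack([(u-cx)/f*depth,(v-cy)/f*depth,depth])
    if 'rvec' in p:
        Rm=cv2.Rodrigues(np.array(p['rvec'],float))[0]; return (P-np.array(p['tvec']).ravel())@Rm
    H=np.array(p['hand_eye']); T=P@H[:3,:3].T+H[:3,3]
    q=st['tool_rot']; return T@R.from_quat([q[1],q[2],q[3],q[0]]).as_matrix().T+np.array(st['tool_pos'])
E
python3 - <<'E'
from h import *
for n in ("top","scene"):
    im,d=grab_frame(n); cv2.imwrite(f"pics/{n}0.png",im[...,::-1]); np.save(f"{n}0.npy",d)
    print(n,camera_params(n), (d>0).mean())
print(camera_params("wrist")); print(state())
E
```

```text
top {'fovy': 49.637154563429455, 'cx': 282.10262284448606, 'cy': 207.62632499950985, 'rvec': array([ 2.15963629, -2.16029857,  0.14658392]), 'tvec': array([-0.1723723 ,  0.53142922,  1.12938472])} 0.9960289115646258
scene {'fovy': 44.56085066732916, 'cx': 276.8134560031617, 'cy': 213.20210785257154, 'rvec': array([ 1.77055162, -1.06691477,  0.65188276]), 'tvec': array([-0.3814176 ,  0.22248414,  0.97515923])} 0.9958333333333333
{'fovy': 62.0215764545146, 'cx': 283.0035117214447, 'cy': 215.92036495825556, 'hand_eye': array([[-9.69043609e-04, -9.60073390e-01, -2.79746577e-01,
         7.11322396e-02],
       [ 9.99998643e-01, -5.57672318e-04, -1.55010276e-03,
        -1.89812235e-04],
       [ 1.33220549e-03, -2.79747699e-01,  9.60072627e-01,
        -1.42462213e-01],
       [ 0.00000000e+00,  0.00000000e+00,  0.00000000e+00,
         1.00000000e+00]])}
{'time': 0.1, 'joint_pos': array([-1.30100081e+00,  5.32794037e-02,  1.61414116e+00, -2.16015506e-05,
        1.47598070e+00, -1.18976513e-01]), 'joint_vel': array([-0.00157486, -0.00019675, -0.00119324,  0.00011426, -0.001713  ,
       -0.00342922]), 'joint_efforts': array([ 8.13627412e-04, -3.94908285e+01, -3.71359742e+01, -1.33324838e-04,
        3.93962415e-03, -1.52285668e-05]), 'tool_pos': array([ 0.23676793, -0.57782027,  0.23020232]), 'tool_rot': array([-9.00923309e-04,  9.81165854e-01,  1.93165085e-01, -7.88492263e-05]), 'contact_force': array([-0.06003479, -0.90349119, -0.36621574]), 'ft_torque': array([-0.02865835,  0.02848847, -0.00202615]), 'grasp_force': 0.0, 'gripper_width': 1.0014803344543153}
```

View pics/top0.png

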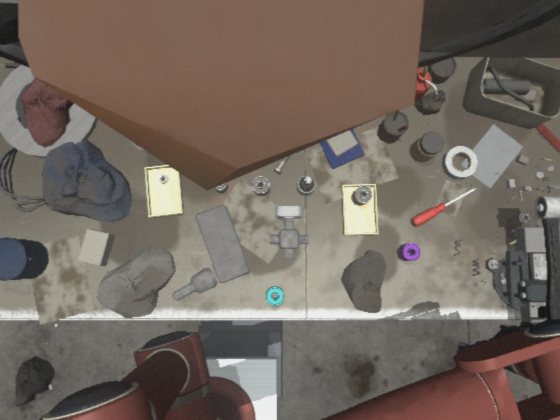

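View pics/scene0.png

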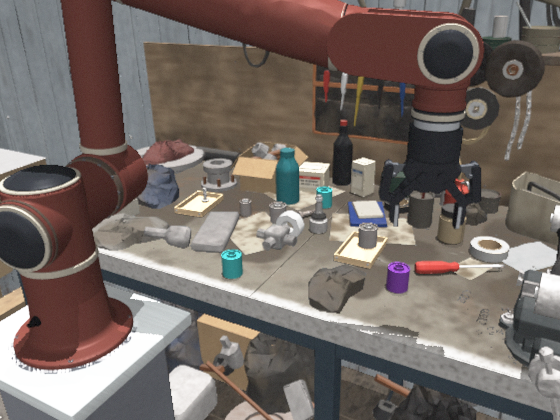

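Scene: the left tray (205,195) holds a bolt and the right tray (368,235) holds a grey bush. Candidates for loose_bush in the scene view, listed as scene pixel / top pixel:
- small grey bush: (245,207) / (222,186)
- grey bush: (277,212) / (261,185)
- ball joint: (318,222) / (307,185)
- turquoise look-alikes: (232,263) and (325,197)
- purple look-alike: (398,277)

I choose (277,212). Next I measure it and check it in a crop.

Run:
```python
from h import *
im=cv2.imread("pics/top0.png"); d=np.load("top0.npy"); W=world("top",d)
s=cv2.imread("pics/scene0.png"); ds=np.load("scene0.npy"); Ws=world("scene",ds)
# height-based blobs
for n,w,img in(("top",W,im),("scene",Ws,s)):
    m=((w[...,2]>.028)&(w[...,2]<.12)&(w[...,0]>.25)&(w[...,0]<.9)&(abs(w[...,1])<.6)).astype(np.uint8)
    c,l,st,ce=cv2.connectedComponentsWithStats(m)
    for i in range(1,c):
        if st[i,4]<60: continue
        q=w[l==i]; lo,hi=np.percentile(q,[1,99],axis=0)
        print(n,ce[i].round(),st[i,4],'lo',lo.round(3),'hi',hi.round(3))
print('brown z',W[100,200],W[180,205],W[20,400])
# trays : yellowish pixels
hsv=cv2.cvtColor(im,cv2.COLOR_BGR2HSV)
m=cv2.inRange(hsv,(20,30,170),(40,255,255))
for c in cv2.findContours(m,cv2.RETR_EXTERNAL,2)[0]:
    if cv2.contourArea(c)>300:
        p=camera_params("top");f,cx,cy=K(p);Rm=cv2.Rodrigues(p['rvec'])[0];C=-Rm.T@p['tvec']
        b=cv2.boxPoints(cv2.minAreaRect(c)); o=[]
        for u,v in b:
            r=Rm.T@np.array([(u-cx)/f,(v-cy)/f,1]); o.append((C+r*(.018-C[2])/r[2])[:2])
        o=np.array(o);print('tray',b.mean(0),o.round(3).tolist(),o.mean(0).round(4))
a=cv2.resize(im[150:240,140:400],None,fx=3,fy=3,interpolation=2); b=cv2.resize(s[170:280,170:430],None,fx=3,fy=3,interpolation=2)
cv2.imwrite("pics/crop.png",np.vstack([a,b])[:600])
```

```text
top [ 59. 148.] 10684 lo [0.513 0.238 0.029] hi [0.884 0.554 0.096]
top [429.  89.] 833 lo [ 0.792 -0.599  0.029] hi [ 0.898 -0.518  0.111]
top [394. 126.] 632 lo [ 0.71  -0.488  0.03 ] hi [ 0.768 -0.428  0.116]
top [429. 145.] 622 lo [ 0.661 -0.574  0.029] hi [ 0.717 -0.519  0.089]
top [261. 185.] 237 lo [ 0.568 -0.139  0.032] hi [ 0.61  -0.098  0.054]
top [306. 184.] 248 lo [ 0.573 -0.258  0.029] hi [ 0.612 -0.214  0.101]
top [363. 194.] 261 lo [ 0.543 -0.4    0.03 ] hi [ 0.585 -0.357  0.058]
top [222. 242.] 1890 lo [ 0.351 -0.074  0.028] hi [0.531 0.037 0.037]
top [289. 211.] 323 lo [ 0.507 -0.223  0.032] hi [ 0.534 -0.157  0.074]
top [289. 239.] 734 lo [ 0.403 -0.237  0.034] hi [ 0.498 -0.142  0.063]
top [ 95. 247.] 844 lo [0.388 0.265 0.03 ] hi [0.473 0.332 0.05 ]
top [ 19. 259.] 1645 lo [0.353 0.429 0.03 ] hi [0.449 0.495 0.112]
top [411. 252.] 271 lo [ 0.398 -0.518  0.03 ] hi [ 0.44  -0.475  0.055]
top [136. 280.] 2526 lo [0.284 0.116 0.028] hi [0.413 0.283 0.053]
top [367. 280.] 1447 lo [ 0.286 -0.431  0.028] hi [ 0.408 -0.342  0.051]
top [197. 284.] 679 lo [ 0.303 -0.007  0.
[... 1058 characters left out ...]
. 228.] 815 lo [ 0.344 -0.072  0.028] hi [0.524 0.024 0.034]
scene [367. 231.] 295 lo [ 0.535 -0.4    0.029] hi [ 0.581 -0.357  0.056]
scene [231. 258.] 330 lo [ 0.283 -0.176  0.028] hi [ 0.327 -0.132  0.052]
scene [398. 271.] 375 lo [ 0.391 -0.518  0.029] hi [ 0.438 -0.475  0.052]
scene [334. 280.] 1146 lo [ 0.28  -0.43   0.028] hi [ 0.395 -0.347  0.05 ]
brown z [ 0.43417084 -0.13857376  1.05589858] [ 0.41362548 -0.13700558  1.03389182] [ 0.48022519 -0.21038955  1.02108776]
tray [359.85248 208.52147] [[0.597, -0.328], [0.602, -0.418], [0.467, -0.422], [0.462, -0.333]] [ 0.5317 -0.3751]
tray [162.90575 189.96312] [[0.642, 0.191], [0.65, 0.101], [0.519, 0.086], [0.511, 0.174]] [0.5803 0.138 ]
```

View pics/crop.png

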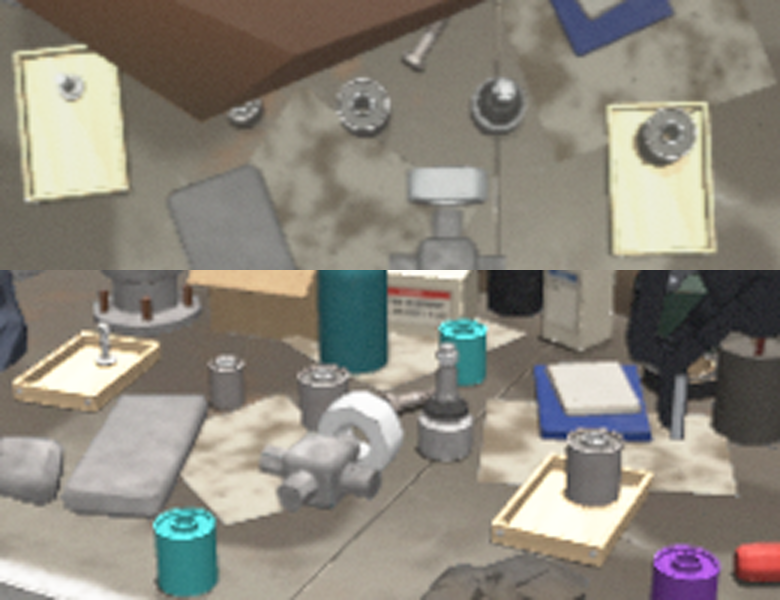

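The crop confirms it: the middle part, at (362,105) in the crop's upper half, is the 45 mm grey bush. It has a smaller one to its left and the ball joint to its right. Tray_b on the right holds the matching bush. I move above the loose bush now.

Emit:
jog_arm(targets=[[[20,-11.7,0],[0,0,2.8],100],[[20,-11.7,0],[0,0,2.8],100],[[20,-11.7,0],[0,0,2.8],100],[[20,-11.7,0],[0,0,2.8],100],[[20,-11.7,0],[0,0,2.8],100],[[20,-11.7,0],[0,0,2.8],100],[[20,-11.7,0],[0,0,2.8],100],[[20,-11.7,0],[0,0,2.8],100]])

```text
time: 1.1
tool_pos: [0.5405, -0.1803, 0.2309]
tool_rot: [-0.0, 1.0, -0.001, -0.0]
contact_force: [0.7, -0.3, 0.1]
gripper_width: 1.003
grasp_force: 0.0
```

Emit:
jog_arm(targets=[[[1.9,-2.5,0],[0,0,0],100],[[1.9,-2.5,1.4],[0,0,0],100],[[1.9,-2.5,2.8],[0,0,0],100],[[1.9,-2.5,2.8],[0,0,0],100],[[1.9,-2.5,2.8],[0,0,0],100]])

```text
time: 1.72
tool_pos: [0.5878, -0.1202, 0.1624]
tool_rot: [0.0, 1.0, -0.001, 0.001]
contact_force: [0.4, -0.7, 0.9]
gripper_width: 0.998
grasp_force: 0.0
```

```bash
cat > w.py <<'E'
from h import *
import sys
st=state(); im,d=grab_frame("wrist"); W=world("wrist",d,st)
cv2.imwrite(sys.argv[1],im[...,::-1])
p=st['tool_pos'];q=st['tool_rot'];Rt=R.from_quat([q[1],q[2],q[3],q[0]]).as_matrix()
print('t',st['time'],'tcp',p.round(4),'x axis',Rt[:,0].round(3))
z0,z1=float(sys.argv[2]),float(sys.argv[3])
m=((d>0)&(W[...,2]>z0)&(W[...,2]<z1)).astype(np.uint8)
c,l,s,ce=cv2.connectedComponentsWithStats(m)
for i in range(1,c):
    if s[i,4]<300: continue
    P=W[l==i]; xy=P[:,:2].astype(np.float32); (cx,cy),r=cv2.minEnclosingCircle(xy)
    lo,hi=np.percentile(xy,[1,99],axis=0)
    print(ce[i].round(),s[i,4],'circ',round(cx,4),round(cy,4),'r',round(r,4),'mid',((lo+hi)/2).round(4),'ext',(hi-lo).round(4),'tool units',(Rt.T@(np.array([cx,cy,p[2]])-p)/.025).round(2))
E
python3 w.py pics/w1.png .044 .06
```

```text
t 1.725 tcp [ 0.5878 -0.1202  0.1624] x axis [ 1.    -0.003  0.001]
[247.  52.] 312 circ 0.7081 -0.0898 r 0.0292 mid [ 0.7067 -0.0909] ext [0.0381 0.0424] tool units [ 4.81 -1.23  0.  ]
[381.   7.] 786 circ 0.7299 -0.184 r 0.0185 mid [ 0.7251 -0.184 ] ext [0.0103 0.0343] tool units [5.69 2.54 0.01]
[281. 210.] 2423 circ 0.5883 -0.1182 r 0.0226 mid [ 0.5888 -0.1181] ext [0.0427 0.0422] tool units [ 0.02 -0.08 -0.  ]
[429. 201.] 1086 circ 0.5929 -0.2346 r 0.0183 mid [ 0.5928 -0.234 ] ext [0.0331 0.0313] tool units [0.22 4.57 0.  ]
[348. 286.] 824 circ 0.521 -0.1813 r 0.0276 mid [ 0.5212 -0.1802] ext [0.0263 0.0466] tool units [-2.66  2.45 -0.  ]
[361. 358.] 3387 circ 0.4515 -0.1833 r 0.0436 mid [ 0.4603 -0.1826] ext [0.0596 0.0813] tool units [-5.44  2.54 -0.01]
```

View pics/w1.png

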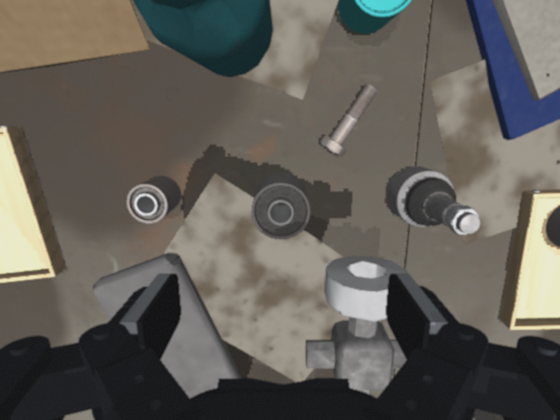

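The bush sits centred at pixel (281,210), r 22.6 mm, between the small bush (148,203) and the ball joint (429,200). The fingers have a clear way down.

Emit:
jog_arm(targets=[[[0,-0.1,2],[0,0,0],100],[[0,-0.1,4],[0,0,0],100],[[0,-0.1,5.2],[0,0,0],100],[[0,-0.1,5.9],[0,0,0],100],[[0,-0.1,5.9],[0,0,0],100],[[0,-0.1,5.9],[0,0,0],30],[[0,-0.1,5.9],[0,0,0],30],[[0,-0.1,5.9],[0,0,0],30]])

```text
time: 2.78
tool_pos: [0.5888, -0.1178, 0.0158]
tool_rot: [0.001, 1.0, -0.001, 0.002]
contact_force: [-0.6, 1.0, 6.4]
gripper_width: 0.504
grasp_force: 62.0
```

Emit:
jog_arm(targets=[[[0,0,0],[0,0,0],30],[[0,0,0],[0,0,0],30],[[0,0,0],[0,0,0],30],[[0,0,0],[0,0,0],30]])

```text
time: 3.28
tool_pos: [0.5888, -0.1179, 0.0159]
tool_rot: [0.001, 1.0, -0.001, 0.002]
contact_force: [-0.1, 0.0, 6.3]
gripper_width: 0.499
grasp_force: 62.0
```

Emit:
jog_arm(targets=[[[0,0,-1],[0,0,0],30],[[0,0,-3],[0,0,0],30],[[0,0,-5],[0,0,0],30],[[0,0,-6.2],[0,0,0],30],[[0,0,-6.2],[0,0,0],30],[[-1,2,-6.2],[0,0,0],30],[[-1.7,4,-6.2],[0,0,0],30],[[-2.4,6,-6.2],[0,0,0],30]])

```text
time: 4.28
tool_pos: [0.5249, -0.2674, 0.1652]
tool_rot: [-0.001, 1.0, -0.001, -0.002]
contact_force: [0.4, -0.6, -2.8]
gripper_width: 0.505
grasp_force: 62.1
```

Emit:
jog_arm(targets=[[[-0.7,2,0],[0,0,0],30],[[-1.1,3.5,0],[0,0,0],30],[[-1.1,4.3,0],[0,0,-0.2],30],[[-1.1,4.3,0],[0,0,-0.2],30],[[-1.1,4.3,0],[0,0,-0.2],30]])

```text
time: 4.9
tool_pos: [0.4986, -0.3733, 0.1665]
tool_rot: [-0.002, 1.0, 0.013, -0.001]
contact_force: [-0.5, 0.5, -3.7]
gripper_width: 0.503
grasp_force: 62.2
```

```bash
python3 w.py pics/w2.png .044 .06
python3 - <<'E'
from h import *
st=state(); im,d=grab_frame("wrist"); W=world("wrist",d,st); print(st['gripper_width'],st['grasp_force'])
# held bush: near-TCP points
p=st['tool_pos']; m=(np.hypot(W[...,0]-p[0],W[...,1]-p[1])<.035)&(W[...,2]>p[2]-.06)&(d>0)
print('held z range',np.percentile(W[m][:,2],[1,50,99]).round(3), np.percentile(W[m][:,0],[1,99]).round(3),np.percentile(W[m][:,1],[1,99]).round(3))
hsv=cv2.cvtColor(im,cv2.COLOR_RGB2HSV); y=(cv2.inRange(hsv,(18,30,120),(40,255,255))>0)&(W[...,2]<.03)&(d>0)&(abs(W[...,0]-.53)<.12)&(abs(W[...,1]+.375)<.09)
wt=y&(W[...,2]>.013); rr=cv2.minAreaRect(W[wt][:,:2].astype(np.float32)); print('tray walls',rr, cv2.boxPoints(rr).round(3).tolist())
E
```

```text
t 4.9 tcp [ 0.4986 -0.3733  0.1665] x axis [ 1.     0.026 -0.002]
[99. 75.] 1403 circ 0.5928 -0.2364 r 0.0184 mid [ 0.5928 -0.2384] ext [0.0331 0.0283] tool units [ 3.91 -5.38  0.01]
[295. 122.] 2866 circ 0.5634 -0.3793 r 0.0226 mid [ 0.5636 -0.3791] ext [0.0421 0.0422] tool units [ 2.58  0.31 -0.01]
[ 68. 173.] 1094 circ 0.5206 -0.1905 r 0.0349 mid [ 0.5205 -0.1939] ext [0.0274 0.0583] tool units [ 1.07 -7.28  0.02]
[ 59. 258.] 5123 circ 0.4507 -0.19 r 0.0503 mid [ 0.451  -0.1908] ext [0.0938 0.0935] tool units [-1.73 -7.38  0.03]
[428. 300.] 1599 circ 0.4187 -0.4973 r 0.0233 mid [ 0.4214 -0.4965] ext [0.0376 0.0431] tool units [-3.32  4.88 -0.01]
[283. 378.] 322 circ 0.3388 -0.3762 r 0.0211 mid [ 0.3409 -0.3761] ext [0.0114 0.0398] tool units [-6.39 -0.05  0.02]
0.5064458049934042 62.24405747372657
held z range [0.159 0.206 0.26 ] [0.479 0.521] [-0.404 -0.342]
tray walls ((0.5296763181686401, -0.37635114789009094), (0.13163204491138458, 0.08820042759180069), 1.3981223106384277) [[0.46299999952316284, -0.33399999141693115], [0.4650000035762787, -0.421999990940094], [0.597000002861023, -0.4189999997615814], [0.593999981880188, -0.3310000002384186]]
```

View pics/w2.png

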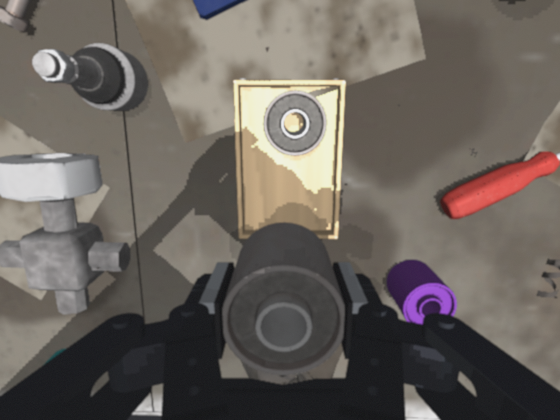

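The held bush is upright and in line with the free near half of the tray. Tray centre is (0.530,-0.376) and tray_bush, at pixel (295,122), is at (0.5635,-0.379). Lowering now.

Emit:
jog_arm(targets=[[[0.15,0.15,1],[0,0,0],30],[[0.15,0.15,2.5],[0,0,0],30],[[0.15,0.15,4],[0,0,0],30],[[0.15,0.15,4.8],[0,0,0],30],[[0.15,0.15,5.2],[0,0,0],30],[[0.15,0.15,5.5],[0,0,0],30],[[0.15,0.15,5.6],[0,0,0],30],[[0.15,0.15,5.6],[0,0,0],30]])

```text
time: 6.0
tool_pos: [0.5036, -0.3787, 0.0297]
tool_rot: [0.0, 1.0, 0.013, 0.001]
contact_force: [-0.2, -0.5, -4.4]
gripper_width: 0.506
grasp_force: 62.2
```

Emit:
jog_arm(targets=[[[0,-0.07,0.15],[0,0,0],30],[[0,-0.07,0.25],[0,0,0],30],[[0,-0.07,0.32],[0,0,0],30],[[0,-0.07,0.36],[0,0,0],30],[[0,-0.07,0.36],[0,0,0],30]])

```text
time: 6.62
tool_pos: [0.5032, -0.3767, 0.0199]
tool_rot: [0.0, 1.0, 0.013, 0.0]
contact_force: [-0.2, 0.4, -2.4]
gripper_width: 0.505
grasp_force: 62.4
```

Emit:
jog_arm(targets=[[[0,0,0.03],[0,0,0],30],[[0,0,0.03],[0,0,0],70],[[0,0,0.03],[0,0,0],100],[[0,0,0.03],[0,0,0],100],[[0,0,0.03],[0,0,0],100],[[0,0,0.03],[0,0,0],100]])

```text
time: 7.38
tool_pos: [0.5031, -0.3766, 0.0191]
tool_rot: [0.0, 1.0, 0.013, 0.0]
contact_force: [0.7, -0.4, -0.0]
gripper_width: 0.999
grasp_force: 0.0
```

Emit:
jog_arm(targets=[[[0,0,0],[0,0,0],100],[[0,0,-0.5],[0,0,0],100],[[0,0,-1.5],[0,0,0],100],[[0,0,-3.5],[0,0,0],100],[[0,0,-5.5],[0,0,0],100],[[0,0,-7],[0,0,0],100],[[0,0,-7],[0,0,0],100],[[0,0,-7],[0,0,0],100]])

```text
time: 8.38
tool_pos: [0.5028, -0.3763, 0.1937]
tool_rot: [-0.0, 1.0, 0.013, -0.0]
contact_force: [-0.6, -0.5, 0.1]
gripper_width: 0.999
grasp_force: 0.0
```

```bash
python3 w.py pics/w3.png .044 .065
```

```text
t 8.375 tcp [ 0.5028 -0.3763  0.1937] x axis [ 1.     0.026 -0.   ]
[112.  85.] 1200 circ 0.5928 -0.2364 r 0.0183 mid [ 0.5928 -0.2383] ext [0.033  0.0281] tool units [ 3.74 -5.5   0.  ]
[290. 127.] 2321 circ 0.5634 -0.3793 r 0.0226 mid [ 0.5634 -0.3793] ext [0.042  0.0418] tool units [ 2.42  0.18 -0.  ]
[ 73. 175.] 1504 circ 0.523 -0.1908 r 0.0345 mid [ 0.5204 -0.1932] ext [0.0275 0.059 ] tool units [ 1.  -7.4  0. ]
[284. 201.] 2068 circ 0.5028 -0.3765 r 0.0228 mid [ 0.5037 -0.3764] ext [0.0427 0.0417] tool units [-0.    0.01 -0.  ]
[ 73. 251.] 4674 circ 0.4507 -0.1895 r 0.0503 mid [ 0.4508 -0.1902] ext [0.0933 0.0942] tool units [-1.89 -7.52  0.  ]
[424. 280.] 338 circ 0.4293 -0.5034 r 0.0184 mid [ 0.4303 -0.5043] ext [0.0203 0.0287] tool units [-3.07  5.01 -0.  ]
[287. 358.] 1273 circ 0.3414 -0.3831 r 0.0362 mid [ 0.3478 -0.3836] ext [0.0465 0.0599] tool units [-6.46  0.11  0.  ]
```

View pics/w3.png

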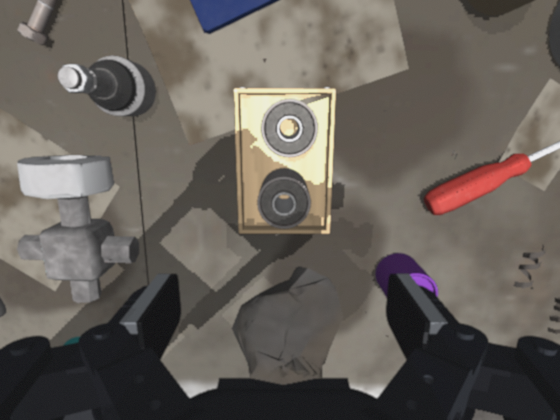

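Both bushes stand upright in the tray: the placed one at pixel (284,201), and tray_bush at (290,127), which has not moved. The gripper is clear.

```bash
python3 -c "
from plant import *
print(job_done())"
```

```text
the job is handed in; nothing more can be done
None
```

The loose bush now stands upright in tray_b (the right tray) beside the matching bush, which did not move, and the job was handed in with the arm clear at about 8.4 s on the robot's clock; the hand-in did not report a verdict.

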